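Shut and latch the slide humidity chamber

ROBOT

A 6-joint arm with a two-finger parallel gripper is mounted at the origin on a cart in front of the work surface, level with it; the furniture and walls round the work are solid. World frame = base frame: x ahead of the robot, y to its left, z up, the work surface at z = 0. Lengths are in mm, angles in rad, forces in N, time in s.
With the tool pointing down it reaches from about 350 to 975 mm from the base axis. Payload 7.1 kg.
Tool frame: the origin (TCP) lies on the front face of the gripper's body, between the roots of the fingers; the fingertips stand 80 mm ahead of it and the grasp point (between the pads) lies 61 mm ahead of it (env.tips_ahead is the distance from the TCP to the fingertips, in mm); z points along the fingers, y is the line along which they close (so a half turn about z gives the same grasp; the last joint's range is limited). The gripper opens to 88 mm and grips with 3 to 60 N. Pads are 20 mm wide; open, the fingers measure 115 mm over their backs; the gripper's body (75 mm by 178 mm) begins 61 mm behind the grasp point.
Start: joints at [-1.304, 0.423, 1.63, -0, 1.089, -0.019], TCP at [176.222, -599.626, 302.675] pointing down, gripper open.
Joint ranges: [-3, 3], [-0.9, 2.11], [0.09, 2.58], [-1.31, 4.45], [0.11, 2.69], [-2.54, 2.54]. Speed limits (rad/s): [2.39, 2.39, 3.01, 3.14, 3.14, 3.14].

INTERFACE

Orientations are given as a unit quaternion [x, y, z, w].
In Python, from station import env, set_gripper, viewer, workorder gives the robot as it stands. Calls block until the motion is done:
- env.reach(position, orientation): joint-space move of the TCP to a pose.
- env.move_l(position, rot=None, rate=150, f_stop=None): straight line of the TCP; rot=None keeps the orientation; rate is the mean speed in mm/s. With f_stop (N) it stops when the force on the tool has changed by that much, and returns True; else False.
- env.move_joints(angles): joint-space move.
- set_gripper(opening): finger opening in mm; the grip force is fixed at half the most; returns when the fingers have stopped.
- env.hold(seconds).
- env.ik(position, orientation): joint angles nearest the present ones, or None.
- env.read_state(): the state.
- viewer.camera(name): name is "side" or "top"; returns the picture (420x560x3 uint8, blue, green, red); there is no depth.
- viewer.camera_params(name): a dict with "fx", "fy", "cx", "cy" (pixels), "pose" (4x4, takes a point from camera to world coordinates). Camera axes: x right, y up, looking along -z (the intrinsics and any distortion apply to the point x, -y, -z); pixel columns grow to the right and rows downward; lengths in mm; the calibration is good to about 2 mm. A picture is of the moment at which its call begins. camera_params takes no time and is no camera call.
A pose or a line that the arm cannot do raises env.IKError and nothing moves.
- workorder.sign_off(): hands the job in; it is judged then, once.
The state is a dict: "time_s": time; "qpos": joint angles; "dq": joint speeds; "tau": joint torques, N m; "tool_pos": TCP position; "orientation": TCP orientation; "force": force on the tool from outside, world axes, zero at the start; "wrist_torque": the same for the moment, N m; "width": finger opening in mm; "grip_force": force on a finger pad.
Only numpy, scipy, OpenCV 4.12 (cv2) and the standard library are available. Lean on these libraries where they do the work, as an engineer would, in place of code of your own. Each camera call takes 0.05 s, during which the arm holds its last target. There are 200 camera calls.

TASK

Close up the slide chamber using only your fingertips: push its lid down until it is fully shut, and only then push the sliding catch on its front ledge sideways, fully home over the lid's lug. Nothing is to be gripped or lifted; do not swing the lid further open, and leave the jar, the vial and the timer beside the chamber where they stand.

Things in the scene. Friction and masses are not known exactly. Their poses are not given: they have to be found in the camera images.
- chamber: White plastic slide box, fixed to the worktop: 130 mm deep (its x), 200 mm wide (its y), 50 mm high, with a flat lid of dark grey plastic. Origin at the centre of its underside on the worktop; its x points from its front (the side towards the robot, with the catch) to its back, y to its left, z up. A 36 mm deep ledge runs along the front, its top 44 mm above the worktop, its front edge 101 mm in front of the origin.
- lid (a joint): Angle of the lid, rad: 0 is fully shut (lying level on the rim), and it grows as the lid swings up and back about the hinge on the back rim; it starts between 0.8 and 1.35, leaning forward over the box, and stops at 1.8. The hinge is stiff: the lid stays wherever it is left, and less than 2 N, pushed square to the lid near its free edge, moves it down.
- lid_hinge (a point): Middle of the lid's hinge line, which runs along the chamber's y; 67 mm behind the chamber's origin and 50 mm above the worktop. The lid's underside lies in the plane through this line; the lid is 6 mm thick, 204 mm wide, and reaches 139 mm from the hinge line.
- lid_edge (a point): Middle of the lid's free edge, on its outer (upper when shut) face: 139 mm from the hinge line along the lid. When the lid is shut it is 56 mm above the worktop. A small steel lug, 20 mm wide, stands out 16 mm further from the middle of the edge and goes under the catch.
- catch (a joint): How far the sliding catch has been pushed, m: 0 is fully drawn back (to the chamber's right), 0.040 is fully home against its stop, over the lid's lug; it grows towards the chamber's +y (left). It starts at 0 to 0.010. It slides with about 1.5 N of friction and stays where it is left.
- catch_tab (a point): Centre of the top of the catch's upright steel thumb tab: the tab is 22 mm along the chamber's x, 8 mm along its y, its top 90.5 mm and its foot 55.5 mm above the worktop, so its upper 34 mm stand higher than the shut lid. It lies 83 mm in front of the chamber's origin, 55 mm to its right when drawn back and 15 mm to its right when home. Push its right-hand face.
- jar: Loose specimen jar with a red lid, 64 mm across, 75 mm high, right of the chamber; origin at the centre of its underside. Not to be moved.
- vial: Loose glass vial with a white cap, 30 mm across, 70 mm high, left of the chamber; origin at the centre of its underside. Not to be moved.
- timer: Loose white bench timer, 45 x 70 mm, 29 mm high, left of the chamber further back; origin at the centre of its underside. Not to be moved.

How it is judged (in metres and radians):
On the way, in this order (a step that is already met when the one before it is completed fails the run):
1. the lid is pushed fully shut while the catch is still drawn back (value of joint lid below 0.035 rad and value of joint catch below 0.02 m), for 0.2 s.
2. the catch is pushed home with the lid shut (value of joint catch above 0.036 m and value of joint lid below 0.035 rad), for 0.2 s.
At the end, for the whole second after the job is handed in: The lid is shut (within 0.035 rad, about 5 mm at its edge), the catch is home (pushed at least 36 of its 40 mm), and jar, vial and timer stand within 20 mm of where they were (all of step 2 and distance of each of jar, vial, timer from where it was at the start of the episode below 0.02 m); the robot touches nothing.
It fails at once if the catch is pushed across while the lid is still open (value of joint catch above 0.02 m and value of joint lid above 0.06 rad).
It fails at once if the lid is swung further open (value of joint lid above 1.5 rad).
It fails at once if the jar, vial or timer is moved, tipped or lifted (distance of any of jar, vial, timer from where it was at the start of the episode above 0.02 m or angle between any of jar, vial's own z axis and vertical above 0.3 rad).
It fails at once if the catch's tab or the lid is taken between the fingers instead of pushed ((contact force between the fingers and catch above 0.5 N and x of the grasp point in the frame of catch_tab between -0.015 and 0.015 m and y of the grasp point in the frame of catch_tab between -0.006 and 0.006 m and z of the grasp point in the frame of catch_tab between -0.04 and 0.008 m) or (contact force between the fingers and lid above 0.5 N and x of the grasp point in the frame of lid_edge between -0.018 and 0.13 m and y of the grasp point in the frame of lid_edge between -0.11 and 0.11 m and z of the grasp point in the frame of lid_edge between -0.012 and 0.003 m)).
It also fails if it takes over 45 s, if anything falls off the work surface, if the arm or the gripper's body presses on something with over 40 N, if the wrist force passes 120 N, or if a joint passes its speed limit or range.

## Working session

There is one attempt and no reset: what is moved stays moved. The work goes in short steps, each a Python script; the robot and the scene stay as the last script left them, time stands still between calls to the robot, and variables do not carry over. Pictures are saved under pics/ and viewed, at most 10 in all, crops included, and the job is handed in when it is done.

```bash
ls; mkdir -p pics; python3 - <<'E'
from station import env, viewer
import cv2
for n in("side","top"):
    cv2.imwrite(f"pics/{n}0.png",viewer.camera(n))
    p=viewer.camera_params(n); print(n,{k:(v.round(3).tolist() if hasattr(v,'round') and k=='pose' else v) for k,v in p.items()})
s=env.read_state();print(s['time_s'],s['tool_pos'],s['orientation'],s['width'])
E
```

```text
pics
side {'fx': 417.7557789778944, 'fy': 417.7557789778944, 'cx': 279.3443441614652, 'cy': 205.7469461988535, 'pose': [[-0.939, 0.144, -0.311, 281.208], [-0.343, -0.383, 0.858, 852.82], [0.005, 0.913, 0.409, 440.719], [0.0, 0.0, 0.0, 1.0]]}
top {'fx': 479.6483340489741, 'fy': 479.6483340489741, 'cx': 282.24260309813394, 'cy': 209.85980091893111, 'pose': [[-0.003, 0.998, -0.062, 471.239], [-1.0, -0.003, -0.006, 86.856], [-0.006, 0.062, 0.998, 1031.216], [0.0, 0.0, 0.0, 1.0]]}
0.1 [ 176.10539649 -599.28006117  302.00511929] [ 9.89809291e-01  1.42397710e-01 -9.90874337e-05 -6.70680964e-04] 88.04728373027055
```

View pics/side0.png

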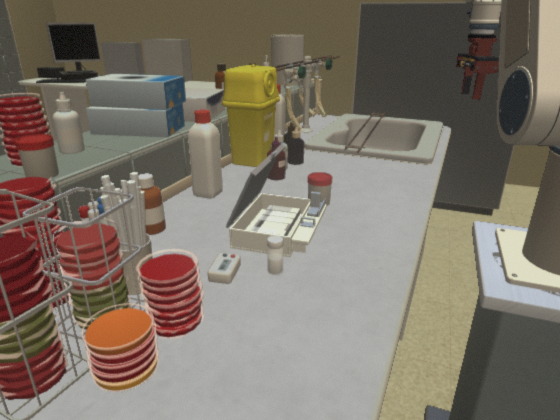

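View pics/top0.png

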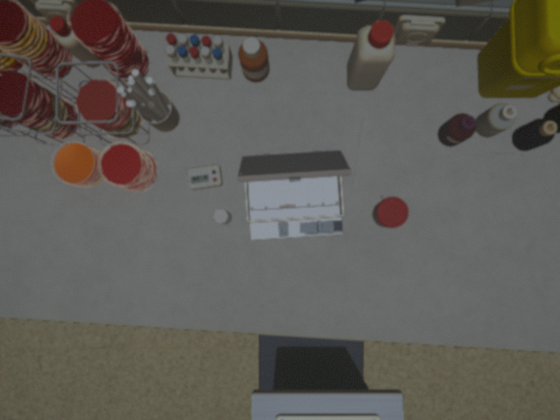

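The side view shows the lid open about 60–70° (box around 235–325, 195–250), with the vial at (275,255), the timer at (225,267) and the jar at (319,190). The top view shows the box at cols 245–343, rows 175–238, the catch at about (310,228), the jar at (392,212) and the vial at (221,216). Next I'll enlarge both.

```bash
python3 - <<'E'
import cv2
a=cv2.imread("pics/side0.png")[135:260,220:340]; b=cv2.imread("pics/top0.png")[140:250,210:350]
cv2.imwrite("pics/sidec.png",cv2.resize(a,None,fx=4.8,fy=4.8,interpolation=cv2.INTER_CUBIC))
cv2.imwrite("pics/topc.png",cv2.resize(b,None,fx=5,fy=5,interpolation=cv2.INTER_CUBIC))
E
```

```text
(no output)
```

View pics/sidec.png

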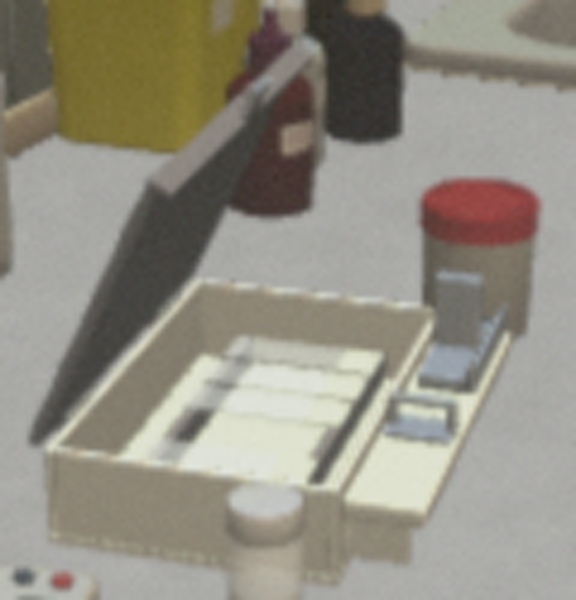

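View pics/topc.png

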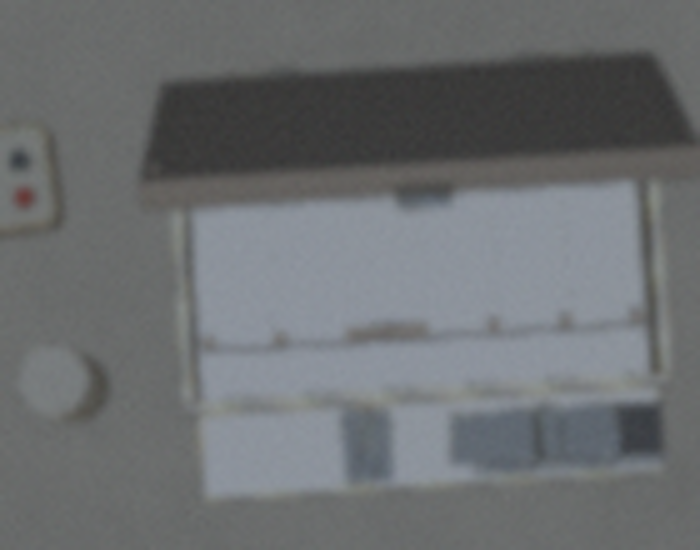

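The crops, in top crop pixels, show:
- **Ledge front corners:** (205,498) and (663,470)
- **Rim front corners:** (187,405) and (662,385)
- **Lid free edge, top:** (145,180) to (690,150)
- **Lug:** (425,195)
- **Lid near corner in the side crop:** (150,188), with the far corner at (312,45)
- **Tab in the side crop:** top at (460,275)

I'll cast rays through these.

```bash
cat > h.py <<'E'
import numpy as np
from station import env, viewer
def ray(n,u,v):
    p=viewer.camera_params(n); T=np.array(p['pose'])
    d=T[:3,:3]@np.array([(u-p['cx'])/p['fx'],-(v-p['cy'])/p['fy'],-1]); return T[:3,3],d
def plane(n,u,v,z):
    o,d=ray(n,u,v); return o+d*(z-o[2])/d[2]
def proj(n,P):
    p=viewer.camera_params(n); T=np.array(p['pose']); c=T[:3,:3].T@(np.array(P)-T[:3,3])
    return np.array([p['cx']-p['fx']*c[0]/c[2], p['cy']+p['fy']*c[1]/c[2]])
def tri(a,b):
    (o1,d1),(o2,d2)=ray("top",*a),ray("side",*b)
    s=np.linalg.lstsq(np.c_[d1,-d2],o2-o1,rcond=None)[0]; p,q=o1+s[0]*d1,o2+s[1]*d2
    return (p+q)/2,np.linalg.norm(p-q)
T=lambda x,y:(210+x/5,140+y/5); S=lambda x,y:(220+x/4.8,135+y/4.8)
E
python3 - <<'E'
from h import *
np.set_printoptions(precision=1,suppress=True)
for n,p,z in [("LFL",T(205,498),44),("LFR",T(663,470),44),("RFL",T(187,405),50),("RFR",T(663,383),50)]: print(n,plane("top",*p,z))
print("side RFL",plane("side",*S(338,488),50),"RFR",plane("side",*S(432,312),50),"RBL",plane("side",*S(52,450),50))
print("side LFL",plane("side",*S(425,520),44),"LFR",plane("side",*S(510,335),44))
print("lid L",tri(T(142,180),S(152,186)),"lid R",tri(T(692,150),S(312,42)))
print("lug",tri(T(425,195),S(258,88)))
print("tab side", plane("side",*S(460,275),90.5))
print("jar",plane("top",392,212,75))
E
```

```text
LFL [471.4 156.9  44. ]
LFR [482.3 -31.3  44. ]
RFL [509.4 163.9  50. ]
RFR [517.8 -31.   50. ]
side RFL [507.4 165.   50. ] RFR [522.3 -23.6  50. ] RBL [631.7 175.6  50. ]
side LFL [469.3 167.7  44. ] LFR [482.5 -23.2  44. ]
lid L (array([585.3, 170.4, 172.8]), np.float64(0.9763735823882995)) lid R (array([591.6, -27.8, 178.8]), np.float64(7.1942104653158845))
lug (array([578.6,  68.9, 184.6]), np.float64(0.1873757443790968))
tab side [497.3  21.3  90.5]
jar [ 525.4 -126.5   75. ]
```

Chamber origin is about (578,71) with yaw about 0.057, lid about 1.10 rad and catch about 0.010. Next I push the lid down along its arc with closed fingertips, approaching from behind.

```bash
cat >> h.py <<'E'
psi=0.057; O=np.array([578,71,0.]); Q=[np.cos(psi/2),np.sin(psi/2),0,0]
R=np.array([[np.cos(psi),-np.sin(psi),0],[np.sin(psi),np.cos(psi),0],[0,0,1]])
def tcp(x,y,z): return O+R@np.array([x,y,z+env.tips_ahead])   # fingertip position in chamber frame
def arc(th,r=112): return tcp(67-r*np.cos(th)+6*np.sin(th)+10,0,50+r*np.sin(th)+6*np.cos(th))
E
python3 - <<'E'
from h import *
from station import set_gripper
import cv2
np.set_printoptions(precision=1,suppress=True)
set_gripper(0)
a=arc(1.4)
env.reach(a+[0,0,100],Q); env.move_l(a,rate=150,f_stop=10)
for th in np.arange(1.3,0.09,-0.1):
    hit=env.move_l(arc(th),rate=80,f_stop=15); s=env.read_state()
    print(round(th,2),hit,s['tool_pos'],s['force'],round(s['time_s'],1))
    if hit: break
cv2.imwrite("pics/side1.png",viewer.camera("side")[100:300,180:420].repeat(3,0).repeat(3,1))
print(s['width'])
E
```

```text
1.3 False [630.7  74.  240.5] [0.2 0.1 0.3] 5.4
1.2 False [619.8  73.4 236.7] [0.2 0.1 0.3] 5.7
1.1 False [609.4  72.8 232.5] [0.  0.1 0.2] 6.0
1.0 False [599.3  72.2 227.3] [ 0.3 -0.   0.1] 6.3
0.9 False [589.6  71.7 221.2] [-0.3  0.6 -1. ] 6.6
0.8 False [580.8  71.2 214.2] [-0.3 -0.6 -0.1] 6.9
0.7 False [572.6  70.7 206.3] [0.1 0.2 0.5] 7.2
0.6 False [565.4  70.3 197.8] [ 0.4 -0.6  0.7] 7.5
0.5 False [559.1  69.9 188.6] [ 0.9 -0.5 -0.7] 7.8
0.4 False [553.8  69.6 178.8] [-0.1  0.2  0.1] 8.1
0.3 False [549.4  69.4 168.4] [ 0.7 -0.1 -0.7] 8.3
0.2 False [546.1  69.2 157.7] [-0.2  0.3  0.1] 8.6
0.1 False [543.9  69.  146.7] [ 0.8 -1.6  0.4] 8.9
0.5321087526501912
```

View pics/side1.png

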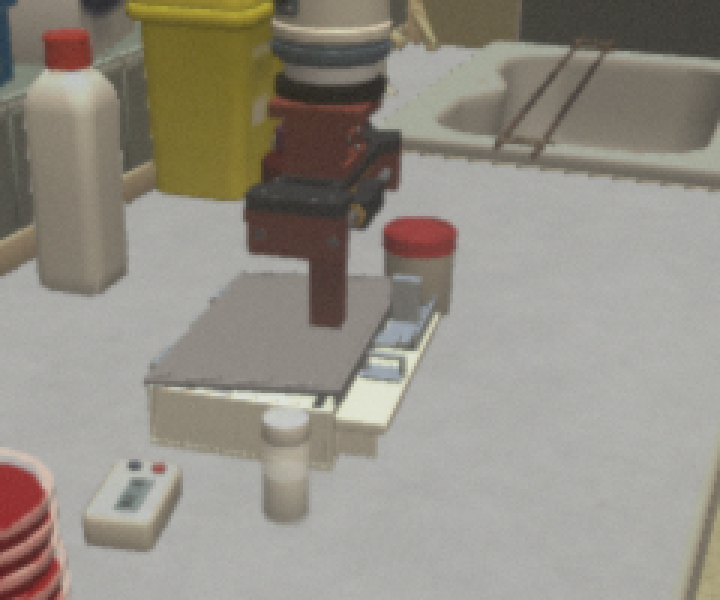

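The lid is nearly shut at about 0.1 rad, with the finger at (328,320) near its front edge. The catch is still drawn back, with its tab at (407,297). I'll finish the push, then measure the catch again.

```bash
python3 - <<'E'
from h import *
import cv2
np.set_printoptions(precision=1,suppress=True)
def st(m,h=None): s=env.read_state(); print(m,h,s['tool_pos'],s['force'],round(s['time_s'],1))
st('shut',env.move_l(arc(0)-[0,0,8],rate=30,f_stop=15)); env.hold(0.4); st('held')
p=env.read_state()['tool_pos']; env.move_l(p+[0,0,70],rate=150)
env.move_l(tcp(-83,-92,120),rate=150); 
cv2.imwrite("pics/side2.png",viewer.camera("side")[100:300,180:420].repeat(3,0).repeat(3,1))
E
```

```text
shut True [543.7  69.1 136.3] [-3.3 -0.3  9.4] 9.4
held None [543.7  69.  136.2] [-1.9 -0.1 11.4] 9.8
```

View pics/side2.png

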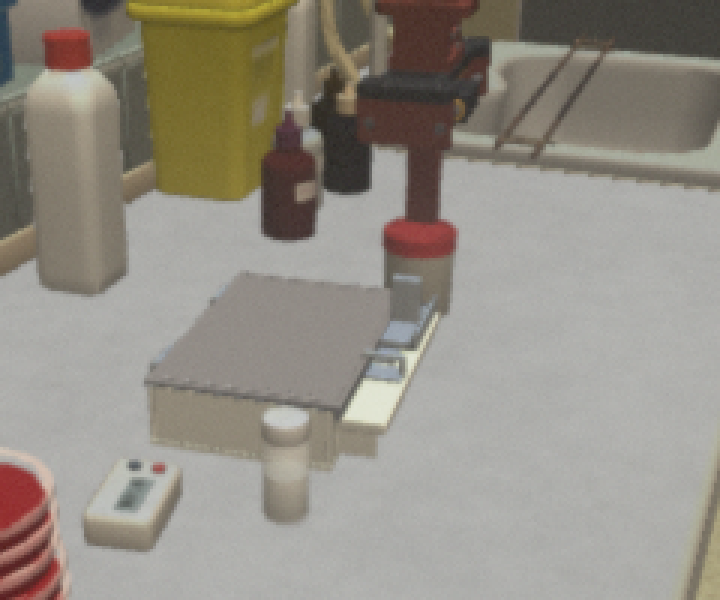

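The lid lies level and its lug is in the keeper at (378,355). The contact height of 56.3 mm confirms it is shut. The tab at (407,297) is still drawn back and the finger is to its right, so I push the catch now.

```bash
python3 - <<'E'
from h import *
import cv2
np.set_printoptions(precision=1,suppress=True)
def st(m,h=None): 
    s=env.read_state(); t=R.T@(s['tool_pos']-O); print(m,h,t,s['force'],round(s['time_s'],1))
h=env.move_l(tcp(-83,-92,66),rate=80,f_stop=8); st('down',h)
if not h:
    h=env.move_l(tcp(-83,-15,66),rate=35,f_stop=12); st('push',h); env.hold(0.4); st('held')
    p=env.read_state()['tool_pos']
    env.move_l(p+R@np.array([0,-25,0]),rate=100); env.move_l(p+R@np.array([0,-60,120]),rate=150); st('away')
    cv2.imwrite("pics/side3.png",viewer.camera("side")[100:300,180:420].repeat(3,0).repeat(3,1))
    cv2.imwrite("pics/top3.png",cv2.resize(viewer.camera("top")[130:260,200:420],None,fx=3.6,fy=3.6))
E
```

```text
down False [-82.8 -92.  146.1] [ 0.6 -0.   0.1] 12.2
push True [-83.1 -28.8 146. ] [-0.5 -6.6  4.4] 13.8
held None [-83.1 -28.8 146. ] [ 0.4 -5.3  2.9] 14.2
away None [-83.6 -88.6 265.3] [ 0.1 -0.  -0.2] 15.6
```

View pics/side3.png

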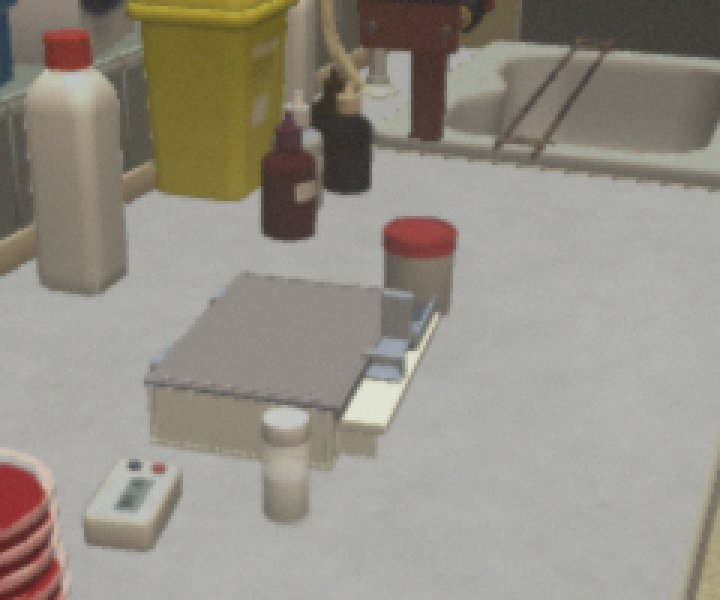

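View pics/top3.png

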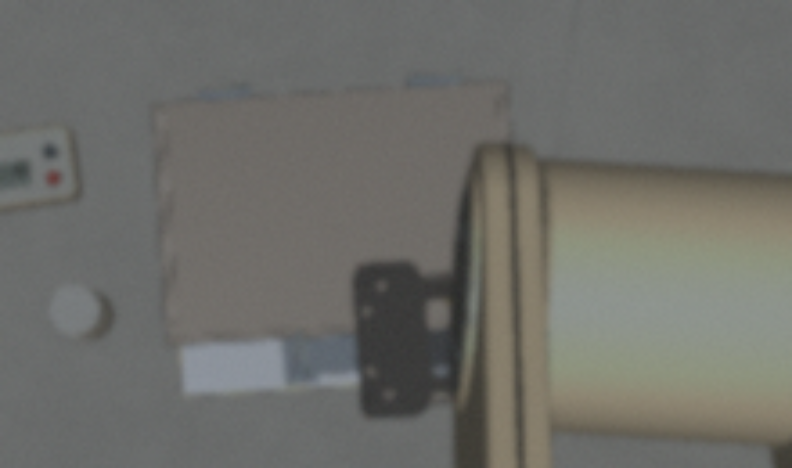

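The side view shows the tab top moved to about (397,293), its plate now over the lug, and the vial, timer and jar undisturbed. In the top view the arm hides the tab. I'll check the catch position numerically.

```bash
python3 - <<'E'
from h import *
np.set_printoptions(precision=1,suppress=True)
for nm,(u,v) in {'before side2':(407,277),'after':(397,293)}.items():
    print(nm,R.T@(plane("side",180+u/3,100+v/3,90.5)-O))
env.move_l(env.read_state()['tool_pos']+R@np.array([0,-180,0]))
import cv2
cv2.imwrite("pics/top4.png",cv2.resize(viewer.camera("top")[200:250,240:350],None,fx=7,fy=7))
E
```

```text
before side2 [-83.1 -44.7  90.5]
after [-82.7 -12.9  90.5]
```

View pics/top4.png

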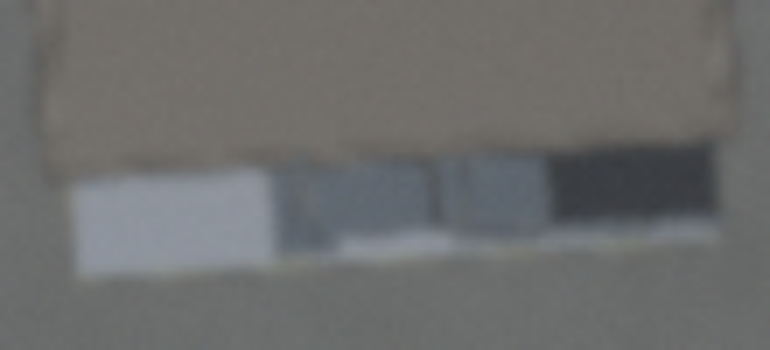

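The catch slid 32 mm to within measurement error of home (tab at −13 against −15 nominal), and the top view shows its plate covering the lug. I'll push once more, firmer, to confirm it is against the stop, then hand in.

```bash
python3 - <<'E'
from h import *
from station import workorder
np.set_printoptions(precision=1,suppress=True)
def st(m,h=None): 
    s=env.read_state(); t=R.T@(s['tool_pos']-O); print(m,h,t,s['force'],round(s['time_s'],1))
env.move_l(tcp(-83,-70,130)); env.move_l(tcp(-83,-70,66),rate=100,f_stop=8)
h=env.move_l(tcp(-83,-10,66),rate=30,f_stop=20); st('push',h); env.hold(0.3); st('held')
p=env.read_state()['tool_pos']
env.move_l(p+R@np.array([0,-25,0]),rate=100); env.move_l(p+R@np.array([0,-60,120])); env.hold(0.3); st('away')
print(workorder.sign_off())
E
```

```text
push True [-82.9 -28.6 146. ] [ 0.9 -8.4  2.4] 20.7
held None [-82.9 -28.6 146. ] [ 0.3 -7.   4. ] 21.0
away None [-83.1 -88.5 265.4] [0.8 0.3 0.9] 22.7
the job is handed in; nothing more can be done
None
```

The lid is shut and the catch is pushed home against its stop: a second, firmer push ended at the same place. The jar, vial and timer looked undisturbed in the last side view, and the job is handed in at about 23 s; the hand-in call returned no verdict.

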